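# Stack the keyed tier on the vial rack

### The arm

A 7-joint arm with a two-finger parallel gripper is mounted at the origin on a cart in front of the work surface, level with it; the furniture and walls round the work are solid. World frame = base frame: x ahead of the robot, y to its left, z up, the work surface at z = 0. Lengths are in m, angles in rad, forces in N, time in s.
With the tool pointing down it reaches from about 0.35 to 0.9 m from the base axis. Payload 19.9 kg.
Tool frame: the origin (TCP) lies on the centre line of the jaws, within the pads' length; the fingertips stand ctrl.tips_ahead ahead of it and the grasp point (between the pads) lies 3 mm ahead of it (ctrl.tips_ahead is the distance from the TCP to the fingertips, in m); x points along the fingers, y is the direction in which the jaws open and shut, and the axes are right-handed (so a half turn about x gives the same grasp; the last joint's range is limited). The gripper opens to 85 mm and grips with 20 to 120 N. Pads are 22 mm wide; open, the fingers measure 114 mm over their backs; the gripper's body (76 mm by 85 mm) begins 54 mm behind the grasp point. The pads swing forward as they close: fully open they stand 13 mm farther back than shut.
Start: joints at [-1.361, 0.417, -0.01, 1.614, 0.005, 1.111, -0.053], TCP at [0.156, 0.605, 0.253] pointing down, gripper open.
Joint ranges: [-2.81, 2.81], [-0.39, 2.02], [-1.27, 1.25], [0.06, 2.57], [-1.19, 4.33], [0.19, 2], [-2.82, 2.82]. Speed limits (rad/s): [1.89, 1.89, 2.39, 2.39, 3.01, 3.01, 3.01].

### API

Orientations are given as a 3x3 rotation matrix whose columns are the frame's x, y, z axes.
In Python, from cell import ctrl gives the robot as it stands.
- The arm moves only by the tool step_arm, never from a script. Its argument "plan" is a list of rows, each a list of 3 entries, a list of its own where there are three numbers: the gripper command: -1 is shut, 1 is fully open, values between are in proportion, then the shift along the world's x, y, z in m, then the turn about the world's z in rad. A call has exactly 10 rows; each row is the pose to reach, as a shift and turn from the pose commanded when the call began; what a row does not reach only later rows make up. A row lasts 1/12 s, in which the tool goes at most 41.7 mm and 7.16 degrees, less where a joint would pass 70% of its speed; a pose out of reach is approached as far as the arm can. A call with a gripper value outside its range is refused whole. The fingers move at their own pace and stop on an object; "squeeze" is the grip in N (left out, the last holds). Time passes only in rows, so rows that repeat a pose let the fingers close, or fill a call up. It gives the time, the measured TCP pose, the force and the opening at its end, in the units of the state.
- ctrl.get_obs(): the state, without advancing time (a new reading comes with each control period).
- ctrl.snapshot(name): name is "side" or "top"; returns (picture, depth): 400x640x3 uint8, blue, green, red; 400x640 float32, m along the optical axis (not along the pixel's ray), 0 where there is no reading.
- ctrl.camera_info(name): a dict with "K" (3x3 intrinsics, pixels), "R" (3x3) and "t" (3): a world point X has camera coordinates R X + t. Camera axes: x right, y down, z forward; pixel columns grow to the right and rows downward; lengths in m; the calibration is good to about 2 mm. A picture is of the moment at which its call begins. camera_info takes no time and is no camera call.
- ctrl.hand_in(): hands the job in, once; it reports no verdict.
The state is a dict: "time": time; "qpos": joint angles; "dq": joint speeds; "tau": joint torques, N m; "tcp_pos": TCP position; "orientation": TCP orientation; "contact_force": force on the tool from outside, world axes, zero at the start; "moment": the same for the moment, N m; "gripper_width": opening from 0.0 (shut) to 1.0 (fully open).
Only numpy, scipy, OpenCV 4.12 (cv2) and the standard library are available. Lean on these libraries where they do the work, as an engineer would, in place of code of your own. Each camera call takes 0.05 s, during which the arm holds its last target. There are 200 camera calls.

### The job

Build up the vial rack: of the two loose tiers, take the one with its lugs at its short ends and stack it on the rack base, its wide lug over the wide notch and its narrow lug over the narrow notch, so that both lugs drop in and the tier lies flat on the base. Set it down rather than dropping it, let go, and leave the other tier (lugs on its long sides) and the beaker where they stand.

Things in the scene. Friction and masses are not known exactly. Their poses are not given: they have to be found in the camera images.
- tier: To stack: loose grey plate 80x132x20 mm (x,y,z) with vial holes, 0.3 kg. Lugs 9 mm thick outside the end faces reach 16 mm below it, tapering: wide at +y (60 mm wide, foot 44), narrow at -y (36, foot 20). On top, central, a steel grip plate, 44 mm along x, 12 mm thick along y, up to z = 62 mm: pinch it along y at z = 44. Origin: centre of the plate's underside, 16 mm above the bench at first; z up.
- other_tier: Tier to leave alone, loose: same grey plate, vial holes and steel grip plate as the other tier, but its two lugs are at the middle of its long sides (wide at +x, narrow at -x). The two tiers may swap places. Origin: centre of the plate's underside, 16 mm above the bench; z up.
- rack_base: Rack base, fixed: grey block 84x152x42 mm (x,y,z), vial holes in its flat top. Each short end has a notch open upward and outward, 20 mm deep, 18 mm into the end: wide at +y (64 mm), narrow at -y (40 mm). Stacked, the tier's axes match the base's and its origin is 42 mm above this origin; play 8 mm along y, 2 mm along x (10 mm as the lugs enter). Origin: centre of underside, on the bench.
- beaker: Pale grey beaker, a bystander, 65 mm across and 80 mm tall, standing loose on the bench beyond the tiers. Origin: centre of its underside.

How it is judged:
At the end, for the whole second after the job is handed in: The tier with end lugs lies flat on the base (underside within 4 mm of its top, tilt under 3.4 degrees), centred within 15 mm, lined up within 10 degrees, lugs in their notches, at rest, released; the other tier and the beaker stand upright within 30 mm of their starts (horizontal distance between tier and rack_base below 0.015 m and z of tier in the frame of rack_base between 0.037 and 0.046 m and angle between tier's own z axis and vertical below 0.06 rad and angle between the y axis of tier and the y axis of rack_base, either way round below 0.175 rad and linear speed of tier below 0.02 m/s and contact force between tier and the fingers below 0.1 N and distance of each of other_tier, beaker from where it was at the start of the episode below 0.03 m and angle between each of other_tier, beaker's own z axis and vertical below 0.15 rad); the robot touches nothing.
It fails at once if the other tier is moved by more than 30 mm (distance of other_tier from where it was at the start of the episode above 0.03 m).
It fails at once if the beaker is moved by more than 30 mm or knocked over (distance of beaker from where it was at the start of the episode above 0.03 m or angle between beaker's own z axis and vertical above 0.4 rad).
It fails at once if the tier is dropped (falls freely by more than about 25 mm) (contact force between tier and the fingers below 0.05 N and linear speed of tier above 0.7 m/s).
It also fails if it takes over 38 s, if anything falls off the work surface, if the arm or the gripper's body presses on something with over 40 N, if the wrist force passes 120 N, or if a joint passes its speed limit or range.

## Working session

There is one attempt and no reset: what is moved stays moved. The work goes in short steps, Python scripts to look and compute and a tool call to move; the robot and the scene stay as the last step left them, time stands still between calls to the robot, and variables do not carry over. Pictures are saved under pics/ and viewed, about 8 in all and at most 12, crops included, and the job is handed in when it is done.

Besides the shell and the picture viewer there is one more tool, called after "Request:" as a command line: name --argument value ..., lists and objects as JSON in quotes. step_arm: Moves the arm, as the interface text tells. Its arguments: {"type":"object","properties":{"plan":{"type":"array"},"squeeze":{"type":"number"}},"required":["plan"]}

```bash
mkdir -p pics; ls
python3 - <<'E'
from cell import ctrl
import cv2,numpy as np
for n in("top","side"):
    p,d=ctrl.snapshot(n); cv2.imwrite(f"pics/{n}0.png",p); np.save(f"{n}0.npy",d)
    print(n,{k:np.round(v,3).tolist() for k,v in ctrl.camera_info(n).items()},d.min(),d.max())
o=ctrl.get_obs(); print(o['time'],o['tcp_pos'],np.round(o['orientation'],3).tolist(),o['gripper_width'],ctrl.tips_ahead)
E
```

```text
pics
top {'K': [[445.447, 0.0, 317.674], [0.0, 445.447, 196.484], [0.0, 0.0, 1.0]], 'R': [[0.026, -1.0, 0.005], [-0.992, -0.027, -0.121], [0.121, -0.002, -0.993]], 't': [-0.003, 0.572, 0.962]} 0.0 1.8459975
side {'K': [[487.886, 0.0, 327.968], [0.0, 487.886, 192.521], [0.0, 0.0, 1.0]], 'R': [[0.902, -0.432, 0.008], [-0.351, -0.742, -0.571], [0.252, 0.512, -0.821]], 't': [-0.538, 0.223, 1.143]} 0.0 2.2777534
0.1 [0.15566959 0.60501204 0.25273114] [[-0.0, 0.249, 0.968], [-0.001, 0.968, -0.249], [-1.0, -0.001, 0.0]] 0.9980511628359477 0.022
```

View pics/top0.png

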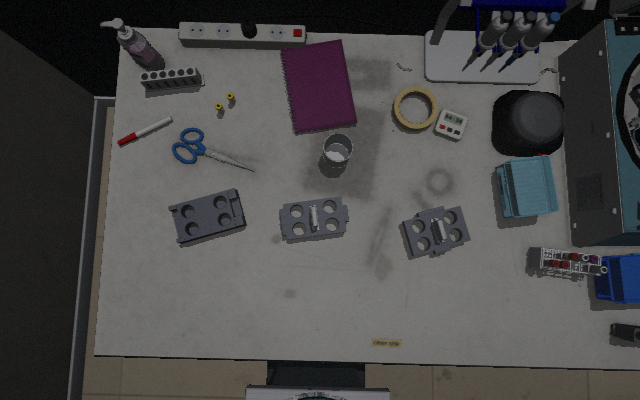

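View pics/side0.png

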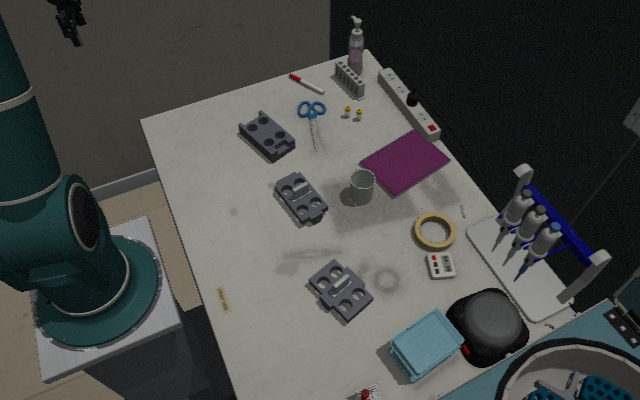

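The top view shows the rack base at about (207,216), the end-lug tier at (313,219), the other tier at (435,232), and the beaker at (337,150). Next I'll zoom in on the base and the tier.

```bash
cat > h.py <<'E'
import cv2,numpy as np
from cell import ctrl
def ray(n,uv,z):
    c=ctrl.camera_info(n);K,R,t=[np.array(c[k]) for k in("K","R","t")]
    o=-R.T@t; uv=np.atleast_2d(uv).astype(float)
    d=(R.T@np.linalg.inv(K)@np.c_[uv,np.ones(len(uv))].T).T
    return o+d*((z-o[2])/d[:,2])[:,None]
def cloud(n,d):
    c=ctrl.camera_info(n);K,R,t=[np.array(c[k]) for k in("K","R","t")]
    v,u=np.indices(d.shape); P=np.stack([(u-K[0,2])/K[0,0]*d,(v-K[1,2])/K[1,1]*d,d],-1)
    return (P-t)@R
def proj(n,X):
    c=ctrl.camera_info(n);K,R,t=[np.array(c[k]) for k in("K","R","t")]
    p=(np.atleast_2d(X)@R.T+t)@K.T; return p[:,:2]/p[:,2:]
E
python3 - <<'E'
from h import *
p=cv2.imread("pics/top0.png");d=np.load("top0.npy")
C=cloud("top",d)
print(np.median(C[300:330,200:300,2]))
cv2.imwrite("pics/crop1.png",cv2.resize(np.clip(p[180:252,160:360].astype(float)*1.6,0,255).astype('uint8'),None,fx=4,fy=4,interpolation=cv2.INTER_CUBIC))
for nm,(u0,v0,u1,v1),zl,zh in(("base",(160,180,255,250),.032,.055),("tier",(270,190,360,250),.026,.050),("other",(390,195,480,265),.026,.05),("tiergrip",(270,190,360,250),.054,.08),("othergrip",(390,195,480,265),.054,.08)):
    Q=C[v0:v1,u0:u1]; m=((Q[...,2]>zl)&(Q[...,2]<zh)&(d[v0:v1,u0:u1]>0))
    P=Q[m]; r=cv2.minAreaRect((P[:,:2]*1000).astype(np.float32)); print(nm,len(P),np.median(P[:,2]).round(4),r)
E
```

```text
0.0007226085778684894
base 1821 0.0423 ((523.3663940429688, 258.3390197753906), (84.67915344238281, 152.09335327148438), 17.339216232299805)
tier 1683 0.0365 ((525.0363159179688, 19.165939331054688), (80.37313079833984, 149.60934448242188), 9.565228462219238)
other 1720 0.0365 ((503.77099609375, -253.52308654785156), (97.8067626953125, 132.86257934570312), 16.172504425048828)
tiergrip 94 0.0781 ((524.8582153320312, 19.006954193115234), (43.32551193237305, 11.7745361328125), 9.585555076599121)
othergrip 145 0.0766 ((503.5914306640625, -252.9853515625), (42.82484436035156, 12.990788459777832), 13.785039901733398)
```

View pics/crop1.png

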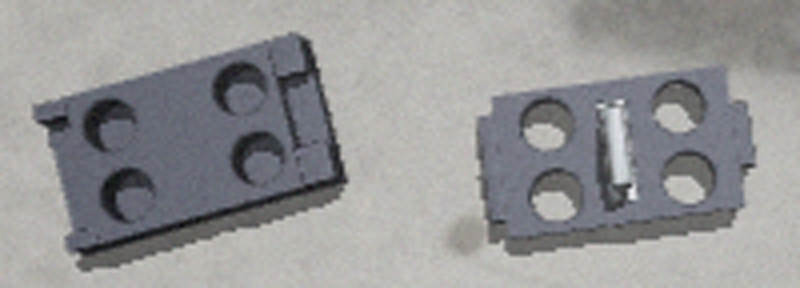

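The shapes come out at their known sizes. The base is 84.7x152 mm at (0.523, 0.258) with yaw 17.3°. The tier is at (0.525, 0.019) with yaw 9.6°, and its grip top is at 78 mm. Both wide ends are on the left (+y), so the turns needed are +0.419 to grasp and then +0.136.

Request:
step_arm --plan '[[1,[0.02,-0.03,0],0.05],[1,[0.04,-0.06,0],0.1],[1,[0.06,-0.09,0],0.15],[1,[0.08,-0.12,0],0.2],[1,[0.1,-0.15,0],0.25],[1,[0.12,-0.18,0],0.3],[1,[0.14,-0.21,0],0.35],[1,[0.16,-0.24,0],0.419],[1,[0.18,-0.27,0],0.419],[1,[0.2,-0.3,0],0.419]]'

```text
time: 0.93
tcp_pos: [0.3563, 0.3035, 0.2532]
orientation: [[-0.0, -0.167, 0.986], [-0.0, 0.986, 0.167], [-1.0, -0.0, -0.0]]
contact_force: [1.3, 0.3, 0.3]
gripper_width: 0.996
```

Request:
step_arm --plan '[[1,[0.02,-0.03,0],0],[1,[0.04,-0.06,-0.01],0],[1,[0.06,-0.09,-0.02],0],[1,[0.08,-0.12,-0.03],0],[1,[0.1,-0.15,-0.04],0],[1,[0.12,-0.18,-0.05],0],[1,[0.14,-0.22,-0.06],0],[1,[0.155,-0.25,-0.07],0],[1,[0.165,-0.275,-0.08],0],[1,[0.169,-0.286,-0.09],0]]'

```text
time: 1.77
tcp_pos: [0.5256, 0.0151, 0.1626]
orientation: [[0.0, -0.162, 0.987], [-0.001, 0.987, 0.162], [-1.0, -0.001, -0.0]]
contact_force: [0.8, -0.7, -1.0]
gripper_width: 1.004
```

```bash
cat > st.py <<'E'
from h import *
o=ctrl.get_obs();R=o['orientation'];print(o['time'],np.round(o['tcp_pos'],4),"yawdeg",np.degrees(np.arctan2(-R[0,1],R[1,1])),"xaxis",np.round(R[:,0],3),np.round(o['contact_force'],1),o['gripper_width'],np.round(o['qpos'],2))
E
python3 st.py
```

```text
1.7667 [0.5256 0.0151 0.1626] yawdeg 9.349230221799838 xaxis [ 0.    -0.001 -1.   ] [ 0.8 -0.7 -1. ] 1.0040120221903384 [-0.36  0.37  0.32  1.95 -0.15  0.85  1.78]
```

Request:
step_arm --plan '[[1,[0,0,0],0],[1,[0,0,-0.01],0],[1,[0,0,-0.025],0],[1,[0,0,-0.04],0],[1,[0,0,-0.055],0],[1,[0,0,-0.07],0],[1,[0,0,-0.085],0],[1,[0,0,-0.095],0],[1,[0,0,-0.1],0],[1,[0,0,-0.1],0]]'

```text
time: 2.6
tcp_pos: [0.5242, 0.0199, 0.0625]
orientation: [[-0.001, -0.167, 0.986], [-0.0, 0.986, 0.167], [-1.0, 0.0, -0.001]]
contact_force: [-0.3, 0.4, -0.2]
gripper_width: 0.998
```

```bash
python3 st.py
```

```text
2.6 [0.5242 0.0199 0.0625] yawdeg 9.631826669884338 xaxis [-0.001 -0.    -1.   ] [-0.3  0.4 -0.2] 0.9980578085332861 [-0.31  0.53  0.27  2.   -0.22  0.64  1.84]
```

Aligned within 1 mm, so I'll close the jaws with a firm grip.

Request:
step_arm --plan '[[-1,[0,0,0],0],[-1,[0,0,0],0],[-1,[0,0,0],0],[-1,[0,0,0],0],[-1,[0,0,0],0],[-1,[0,0,0],0],[-1,[0,0,0],0],[-1,[0,0,0],0],[-1,[0,0,0],0],[-1,[0,0,0],0]]' --squeeze 70

```text
time: 3.43
tcp_pos: [0.5249, 0.0193, 0.0636]
orientation: [[0.001, -0.166, 0.986], [0.0, 0.986, 0.166], [-1.0, 0.0, 0.001]]
contact_force: [-1.7, -0.6, 6.1]
gripper_width: 0.132
```

Request:
step_arm --plan '[[-1,[0,0,0],0],[-1,[0,0,0.005],0],[-1,[0,0,0.015],0],[-1,[0,0,0.03],0],[-1,[0,0,0.045],0],[-1,[0,0,0.06],0],[-1,[0,0,0.075],0],[-1,[0,0,0.09],0],[-1,[0,0,0.1],0],[-1,[0,0,0.1],0]]'

```text
time: 4.27
tcp_pos: [0.5255, 0.0193, 0.1655]
orientation: [[0.003, -0.166, 0.986], [0.001, 0.986, 0.166], [-1.0, 0.0, 0.003]]
contact_force: [0.8, 0.3, -3.2]
gripper_width: 0.128
```

```bash
python3 st.py;python3 - <<'E'
from h import *
for n,b in(("side",(200,60,360,240)),("top",(160,150,360,250))):
    p,d=ctrl.snapshot(n);np.save(n+"1.npy",d);cv2.imwrite(f"pics/{n}1.png",cv2.resize(cv2.convertScaleAbs(p[b[1]:b[3],b[0]:b[2]],alpha=1.5),None,fx=3,fy=3,interpolation=cv2.INTER_CUBIC))
E
```

```text
4.2667 [0.5255 0.0193 0.1655] yawdeg 9.578697999186627 xaxis [ 0.003  0.001 -1.   ] [ 0.8  0.3 -3.2] 0.12848019122122448 [-0.36  0.36  0.32  1.95 -0.15  0.85  1.78]
```

View pics/side1.png

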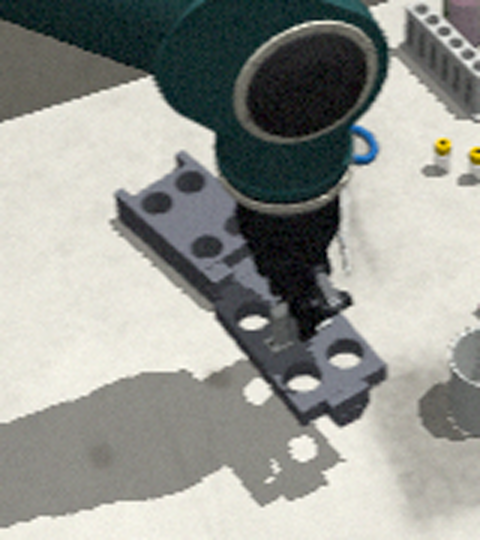

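The tier is lifted and looks level in the jaws at crop (300,350), with the far lug at (350,405). The wrist reads about 3 N, which matches 0.3 kg. Now I'll carry it over the base.

Request:
step_arm --plan '[[-1,[0,0.012,0],0.02],[-1,[0,0.035,0],0.04],[-1,[0,0.06,0],0.06],[-1,[0,0.09,0],0.08],[-1,[0,0.12,0],0.1],[-1,[-0.001,0.15,0],0.12],[-1,[-0.001,0.18,0],0.136],[-1,[-0.0015,0.21,0],0.136],[-1,[-0.0015,0.23,0],0.136],[-1,[-0.0015,0.239,0],0.136]]'

```text
time: 5.2
tcp_pos: [0.5218, 0.2622, 0.162]
orientation: [[-0.002, -0.303, 0.953], [0.0, 0.953, 0.303], [-1.0, 0.001, -0.002]]
contact_force: [-0.4, 0.5, -2.8]
gripper_width: 0.134
```

Request:
step_arm --plan '[[-1,[0,0,0],0],[-1,[0,0,-0.005],0],[-1,[0,0,-0.01],0],[-1,[0,0,-0.015],0],[-1,[0,0,-0.02],0],[-1,[0,0,-0.025],0],[-1,[0,0,-0.03],0],[-1,[0,0,-0.03],0],[-1,[0,0,-0.03],0],[-1,[0,0,-0.03],0]]'

```text
time: 6.03
tcp_pos: [0.5233, 0.2583, 0.1334]
orientation: [[0.0, -0.299, 0.954], [0.0, 0.954, 0.299], [-1.0, -0.0, 0.0]]
contact_force: [-0.8, -0.2, -3.0]
gripper_width: 0.137
```

```bash
python3 st.py;python3 - <<'E'
from h import *
o=ctrl.get_obs();zt=o['tcp_pos'][2]-.0476+.02
for n,b in(("top",(150,150,270,260)),("side",(200,60,340,190))):
    p,d=ctrl.snapshot(n);np.save(n+"2.npy",d)
    cv2.imwrite(f"pics/{n}2.png",cv2.resize(cv2.convertScaleAbs(p[b[1]:b[3],b[0]:b[2]],alpha=1.6),None,fx=4,fy=4,interpolation=cv2.INTER_CUBIC))
    P=cloud(n,d)[d>0]; P=P[(abs(P[:,0]-.523)<.09)&(abs(P[:,1]-.258)<.1)&(abs(P[:,2]-zt)<.006)]
    c=np.linalg.lstsq(np.c_[P[:,:2]-[.523,.258],np.ones(len(P))],P[:,2],rcond=None)[0]
    print(n,"expected top",zt,"n",len(P),"slopes x,y, z",c.round(4),cv2.minAreaRect((P[:,:2]*1000).astype(np.float32)))
E
```

```text
6.0333 [0.5233 0.2583 0.1334] yawdeg 17.37009921771594 xaxis [ 0.  0. -1.] [-0.8 -0.2 -3. ] 0.1369937285912578 [-0.67  0.49  0.21  1.83 -0.13  0.84  1.47]
top expected top 0.10582093603693866 n 867 slopes x,y, z [-0.0015  0.0063  0.1063] ((531.9093627929688, 232.26931762695312), (80.44467163085938, 94.2343978881836), 17.013517379760742)
side expected top 0.10582093603693866 n 706 slopes x,y, z [-0.0015  0.0012  0.1041] ((522.6256103515625, 256.0924377441406), (83.09725952148438, 153.2296600341797), 18.572895050048828)
```

View pics/side2.png

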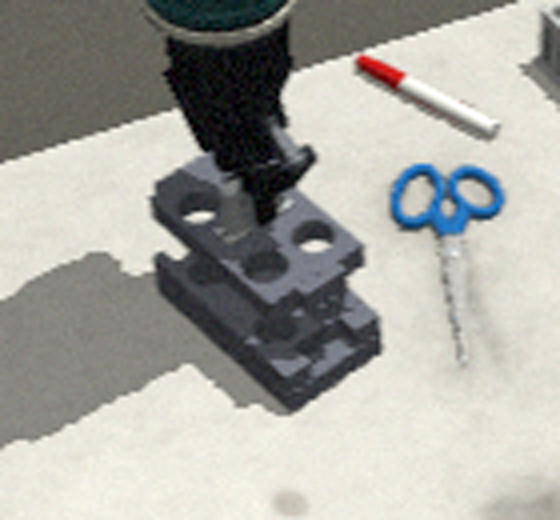

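The tier is level over the base (slopes under 0.4°), its cross-axis offset is about 0.4 mm in the top view, and its yaw is 17.4°. In the side view the narrow lug at crop (330,290) lines up with the notch at (330,345). I'll lower it slowly.

Request:
step_arm --plan '[[-1,[0,0,-0.005],0],[-1,[0,0,-0.01],0],[-1,[0,0,-0.015],0],[-1,[0,0,-0.02],0],[-1,[0,0,-0.024],0],[-1,[0,0,-0.027],0],[-1,[0,0,-0.03],0],[-1,[0,0,-0.032],0],[-1,[0,0,-0.034],0],[-1,[0,0,-0.034],0]]'

```text
time: 6.97
tcp_pos: [0.5231, 0.2582, 0.0989]
orientation: [[-0.0, -0.299, 0.954], [-0.0, 0.954, 0.299], [-1.0, -0.0, -0.0]]
contact_force: [0.3, 0.1, -3.9]
gripper_width: 0.131
```

```bash
python3 st.py
```

```text
6.9667 [0.5231 0.2582 0.0989] yawdeg 17.369520871651357 xaxis [-0. -0. -1.] [ 0.3  0.1 -3.9] 0.13138957124889603 [-0.67  0.54  0.2   1.84 -0.15  0.77  1.48]
```

Lugs are about 7 mm in with no contact force. I'll lower it the rest of the way.

Request:
step_arm --plan '[[-1,[0,0,-0.001],0],[-1,[0,0,-0.002],0],[-1,[0,0,-0.003],0],[-1,[0,0,-0.004],0],[-1,[0,0,-0.005],0],[-1,[0,0,-0.006],0],[-1,[0,0,-0.007],0],[-1,[0,0,-0.008],0],[-1,[0,0,-0.009],0],[-1,[0,0,-0.009],0]]'

```text
time: 7.8
tcp_pos: [0.5231, 0.2582, 0.09]
orientation: [[-0.0, -0.299, 0.954], [-0.0, 0.954, 0.299], [-1.0, -0.0, -0.0]]
contact_force: [0.3, 0.2, -4.9]
gripper_width: 0.132
```

```bash
python3 st.py
```

```text
7.8 [0.5231 0.2582 0.09  ] yawdeg 17.371214664745203 xaxis [-0. -0. -1.] [ 0.3  0.2 -4.9] 0.13208746178752334 [-0.66  0.55  0.2   1.85 -0.15  0.76  1.49]
```

Request:
step_arm --plan '[[-1,[0,0,-0.0003],0],[-1,[0,0,-0.0006],0],[-1,[0,0,-0.0009],0],[-1,[0,0,-0.0012],0],[-1,[0,0,-0.0015],0],[-1,[0,0,-0.0015],0],[-1,[0,0,-0.0015],0],[-1,[0,0,-0.0015],0],[-1,[0,0,-0.0015],0],[-1,[0,0,-0.0015],0]]'

```text
time: 8.63
tcp_pos: [0.5232, 0.2583, 0.0896]
orientation: [[0.0, -0.298, 0.954], [0.0, 0.954, 0.298], [-1.0, 0.0, 0.0]]
contact_force: [-7.2, -3.5, 14.9]
gripper_width: 0.133
```

```bash
python3 st.py
```

```text
8.6333 [0.5232 0.2583 0.0896] yawdeg 17.367080343352093 xaxis [ 0.  0. -1.] [-7.2 -3.5 14.9] 0.13334193447235212 [-0.66  0.55  0.2   1.85 -0.15  0.76  1.49]
```

It made contact at TCP z = 0.0896, exactly the expected height. Now I'll release and retreat upward.

Request:
step_arm --plan '[[-0.4,[0,0,0],0],[-0.4,[0,0,0],0],[0.2,[0,0,0],0],[0.2,[0,0,0],0],[0.2,[0,0,0],0],[0.2,[0,0,0],0],[0.2,[0,0,0.005],0],[0.2,[0,0,0.015],0],[0.2,[0,0,0.03],0],[0.2,[0,0,0.05],0]]'

```text
time: 9.47
tcp_pos: [0.5228, 0.258, 0.1393]
orientation: [[-0.001, -0.299, 0.954], [-0.001, 0.954, 0.299], [-1.0, -0.0, -0.001]]
contact_force: [-0.1, 0.7, 0.2]
gripper_width: 0.595
```

Request:
step_arm --plan '[[0.2,[0,0.02,0.02],0],[0.2,[0,0.04,0.04],0],[0.2,[-0.01,0.06,0.06],0],[0.2,[-0.02,0.09,0.08],0],[0.2,[-0.03,0.12,0.1],0],[0.2,[-0.05,0.15,0.1],0],[0.2,[-0.07,0.18,0.1],0],[0.2,[-0.09,0.2,0.1],0],[0.2,[-0.1,0.22,0.1],0],[0.2,[-0.1,0.22,0.1],0]]'

```text
time: 10.3
tcp_pos: [0.4194, 0.4827, 0.2396]
orientation: [[-0.001, -0.304, 0.953], [0.002, 0.953, 0.304], [-1.0, 0.002, -0.0]]
contact_force: [0.3, 0.8, -0.1]
gripper_width: 0.6
```

```bash
python3 st.py;python3 - <<'E'
from h import *
p,d=ctrl.snapshot("top");p2,_=ctrl.snapshot("side")
cv2.imwrite("pics/top3.png",p)
cv2.imwrite("pics/side3.png",cv2.resize(cv2.convertScaleAbs(p2[60:190,200:340],alpha=1.6),None,fx=4,fy=4,interpolation=cv2.INTER_CUBIC))
for nm,dd in(("before",np.load("top0.npy")),("now",d)):
  C=cloud("top",dd)
  for k,c,zl,zh in(("base+tier",(.523,.258),.055,.075),("grip",(.523,.258),.09,.12),("other",(.504,-.253),.026,.05),("beaker",(.68,-.04),.06,.1)):
    P=C[(abs(C[...,0]-c[0])<.1)&(abs(C[...,1]-c[1])<.1)&(C[...,2]>zl)&(C[...,2]<zh)&(dd>0)]
    if len(P)<20: print(nm,k,len(P));continue
    s=np.linalg.lstsq(np.c_[P[:,:2]-c,np.ones(len(P))],P[:,2],rcond=None)[0]
    print(nm,k,len(P),"z",np.median(P[:,2]).round(4),"slopes",s[:2].round(3),[np.round(v,1) for v in cv2.minAreaRect((P[:,:2]*1000).astype(np.float32))])
E
```

```text
10.3 [0.4194 0.4827 0.2396] yawdeg 17.71926202557699 xaxis [-0.001  0.002 -1.   ] [ 0.3  0.8 -0.1] 0.5997745983109322 [-1.02  0.46  0.16  1.59 -0.08  1.09  1.04]
before base+tier 0
before grip 0
before other 1720 z 0.0365 slopes [-0.001 -0.001] [array([ 503.8, -253.5]), array([ 97.8, 132.9]), np.float64(16.2)]
before beaker 202 z 0.0778 slopes [-0.033 -0.001] [array([676.1, -28.3]), array([62.7, 63.1]), np.float64(1.4)]
now base+tier 1766 z 0.0624 slopes [-0.002 -0.001] [array([523.4, 259. ]), array([ 80.7, 150.7]), np.float64(17.1)]
now grip 148 z 0.1033 slopes [-0.083  0.353] [array([522.8, 258.5]), array([42.8, 13. ]), np.float64(16.6)]
now other 1710 z 0.0365 slopes [ 0.001 -0.   ] [array([ 503.6, -253.6]), array([ 97.8, 133.1]), np.float64(16.5)]
now beaker 199 z 0.078 slopes [-0.038 -0.024] [array([675.9, -28.2]), array([63.4, 63. ]), np.float64(1.1)]
```

View pics/side3.png

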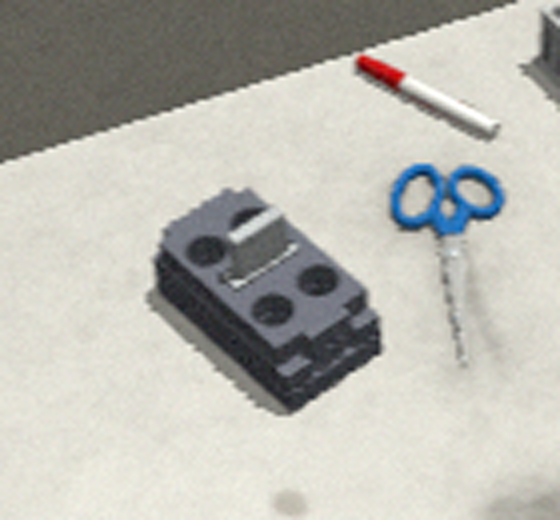

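The side view shows the tier lying flat on the base, with the narrow lug down in its notch at crop (330,345) and the gripper clear. The depth data agree: plate top at 62.4 mm against 62 nominal, and slopes no more than 0.002.

```bash
python3 -c "
from cell import ctrl
print(ctrl.hand_in())"
```

```text
the job is handed in; nothing more can be done
None
```

The end-lug tier is stacked on the rack base, wide lug over the wide notch and narrow over narrow. I set it down under light contact, released it, backed the gripper clear and handed the job in at about 10.4 s. No verdict was reported.

Last checks, from the top camera's depth image:
- **Tier height and tilt:** the plate top is at 62.4 mm (62 expected) and the slopes are no more than 0.002 rad.
- **Tier position:** it is centred within about 1 mm of the base. Its yaw is 17.1° against the base's 17.3°.
- **Other tier and beaker:** both are unmoved, with shifts under 0.5 mm.

One check disagreed. Before I lowered the tier, the side camera put its cross-axis offset at about 1.4 mm, while the top view gave 0.4 mm. I put this down to noise. The lugs entered with no noticeable force, and the tier touched down at exactly the expected height.

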